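Change over the bench gas manifold by its lever valves

TASK

Change the bench gas manifold over to its standby branch, only pushing the valve levers round with a fingertip and never gripping them: first shut the running branch, the one whose lever is turned towards its pipe, by pushing its lever fully across. Then vent the header: push the lever of the spring-loaded vent valve (the one with the finned silencer in front) fully open, along its pipe, keep it there for two seconds and let it spring back shut. Last, push the other branch's lever fully open along its pipe, and leave the loose things around where they are.

Things in the scene. Friction and masses are not known exactly. Their poses are not given: they have to be found in the camera images.
- manifold: Gas manifold: 20 mm header over an aluminium plate (146 x 290 x 8 mm) fixed to the bench, three lever valves in front in any order, round gauge (107 mm high) at its right end. Origin: at bench level under the middle stem; -x is its front (lever side), +y along the header (its left seen from there); header 42 mm behind the stems. Keep the arm clear of the steel rack (x over 0.57, y over 0.04 m).
- running_valve: Brass quarter-turn valve of the branch that is running: copper tube tail in front, lever found open (turned well towards its pipe). Origin: on its stem axis at bench level; -x runs forward along its pipe, y along the header; the valves are 100 mm apart along y. Pipe and nuts reach 62 mm above the bench, the stem (at most 25 mm across) goes on up to the lever, centre 88 mm above the bench.
- standby_valve: The same kind of valve with a copper tube tail, but found shut (lever across its pipe). Origin: on its stem axis at bench level; -x runs forward along its pipe, y along the header; the valves are 100 mm apart along y. Pipe and nuts reach 62 mm above the bench, the stem (at most 25 mm across) goes on up to the lever, centre 88 mm above the bench.
- vent_valve: Vent valve: found shut, with a finned copper-coloured silencer (21 mm thick, 40 mm long) in place of a tube, coil spring round its stem. Origin: on its stem axis at bench level; -x runs forward along its pipe, y along the header; the valves are 100 mm apart along y. Pipe and nuts reach 62 mm above the bench, the stem (at most 25 mm across) goes on up to the lever, centre 88 mm above the bench.
- running_lever (a joint): Lever of the running valve, rad. 0 = fully shut: lever across the pipe, pointing along the valve's +y. pi/2 = fully open: lever along the pipe, pointing along the valve's -x (counter-clockwise seen from above opens). Hard stops at both ends. Stays where it is left; pushing at the sleeve takes about 1.5 N. Starts between 1.0 and pi/2.
- standby_lever (a joint): Lever of the standby valve, rad. 0 = fully shut: lever across the pipe, pointing along the valve's +y. pi/2 = fully open: lever along the pipe, pointing along the valve's -x (counter-clockwise seen from above opens). Hard stops at both ends. Stays where it is left; pushing at the sleeve takes about 1.5 N. Starts near 0.
- vent_lever (a joint): Lever of the vent valve, rad. 0 = fully shut: lever across the pipe, pointing along the valve's +y. pi/2 = fully open: lever along the pipe, pointing along the valve's -x (counter-clockwise seen from above opens). Hard stops at both ends. A spring returns it to 0 whenever it is let go: it pushes back with about 0.7 N at the sleeve when shut, 2.2 N when fully open; back in about a second.
- running_sleeve (a point): Middle of the black sleeve of this lever, on its centre line, 55 mm from the stem axis and 88 mm above the bench. The sleeve is 22 mm wide across the push, 14 mm high, and covers 29 to 78 mm from the stem axis; inside that is a flat 15 mm steel strap. Its two long rounded edges are the solids running_lever_c2 and running_lever_c3.
- standby_sleeve (a point): Middle of the black sleeve of this lever, on its centre line, 55 mm from the stem axis and 88 mm above the bench. The sleeve is 22 mm wide across the push, 14 mm high, and covers 29 to 78 mm from the stem axis; inside that is a flat 15 mm steel strap. Its two long rounded edges are the solids standby_lever_c2 and standby_lever_c3.
- vent_sleeve (a point): Middle of the black sleeve of this lever, on its centre line, 55 mm from the stem axis and 88 mm above the bench. The sleeve is 22 mm wide across the push, 14 mm high, and covers 29 to 78 mm from the stem axis; inside that is a flat 15 mm steel strap. Its two long rounded edges are the solids vent_lever_c2 and vent_lever_c3.
- rubber_stopper: Red-brown rubber stopper, 38 mm across, 26 mm high, loose on the plate between two branches. Origin: centre of its underside. To be left alone.
- spanner: Steel open spanner, 156 x 32 x 6 mm, loose on the bench well in front of the manifold. Origin: centre of its underside, long axis y. To be left alone.
- vial: Amber vial with white cap, 25 mm across, 52 mm high, loose, in front of the left part of the plate. Origin: centre of its underside. To be left alone.
- timer: White bench timer, 62 x 62 x 16 mm, loose on the bench in front of the plate, beyond the vial. Origin: centre of its underside. To be left alone.
- crucible: Porcelain crucible, 51 mm across, 36 mm high, loose, at the left end of the plate. Origin: centre of its underside. To be left alone.
- marker_0: Marker pen, 146 x 17 mm, loose on the bench in front of the plate. Origin: centre of its underside, long axis y. To be left alone.
- power_adapter: Black plug-in power adapter, 58 x 74 x 30 mm, loose, at the back. Origin: centre of its underside. To be left alone.

How it is judged (in metres and radians):
On the way, in this order (a step that is already met when the one before it is completed fails the run):
1. the running branch is shut (value of joint running_lever below 0.12 rad and value of joint each of vent_lever, standby_lever below 0.2 rad), for 0.2 s.
2. the vent lever is held open for at least 1.5 s (value of joint vent_lever above 1.35 rad and value of joint running_lever below 0.15 rad), for 1.5 s.
3. the vent lever has gone back shut (value of joint vent_lever below 0.1 rad), for 0.2 s.
At the end, for the whole second after the job is handed in: The running lever is shut (within 0.12 rad), the vent lever is back shut (within 0.1 rad), the standby lever is fully open (above 1.45 rad) and at rest (value of joint running_lever below 0.12 rad and value of joint standby_lever above 1.45 rad and value of joint vent_lever below 0.1 rad and velocity of joint standby_lever between -0.05 and 0.05 rad/s); the robot touches nothing.
It fails at once if both branches open at the same time (value of joint each of running_lever, standby_lever above 0.25 rad).
It fails at once if the vent opened while a branch is open (value of joint vent_lever above 0.35 rad and value of joint any of running_lever, standby_lever above 0.25 rad).
It fails at once if a lever gripped from both sides instead of pushed ((contact force between the fingers and running_lever_c2 above 1.5 N and contact force between the fingers and running_lever_c3 above 1.5 N) or (contact force between the fingers and standby_lever_c2 above 1.5 N and contact force between the fingers and standby_lever_c3 above 1.5 N) or (contact force between the fingers and vent_lever_c2 above 1.5 N and contact force between the fingers and vent_lever_c3 above 1.5 N)).
It fails at once if a loose thing shifted, knocked over or picked up (distance of any of rubber_stopper, spanner, vial, timer, crucible, marker_0, power_adapter from where it was at the start of the episode above 0.02 m or angle between vial's own z axis and vertical above 0.5 rad).
It also fails if it takes over 62 s, if anything falls off the work surface, if the arm or the gripper's body presses on something with over 40 N, if the wrist force passes 120 N, or if a joint passes its speed limit or range.

ROBOT

A 6-joint arm with a two-finger parallel gripper is mounted at the origin on a cart in front of the work surface, level with it; the furniture and walls round the work are solid. World frame = base frame: x ahead of the robot, y to its left, z up, the work surface at z = 0. Lengths are in mm, angles in rad, forces in N, time in s.
With the tool pointing down it reaches from about 275 to 1000 mm from the base axis. Payload 8.4 kg.
Tool frame: the origin (TCP) lies between the finger pads; the fingertips stand 8 mm ahead of it and the grasp point (between the pads) lies 11 mm behind it (tcp_to_tips is the distance from the TCP to the fingertips, in mm); z points along the fingers, y is the line along which they close (so a half turn about z gives the same grasp; the last joint's range is limited). The gripper opens to 85 mm and grips with 20 to 120 N. Pads are 22 mm wide; open, the fingers measure 114 mm over their backs; the gripper's body (76 mm by 85 mm) begins 54 mm behind the grasp point. The pads swing forward as they close: fully open they stand 13 mm farther back than shut.
Start: joints at [1.132, 0.353, 1.633, -0, 1.155, -0.002], TCP at [264.4, 566.322, 239.281] pointing down, gripper open.
Joint ranges: [-2.63, 2.63], [-0.92, 2.1], [0.06, 2.66], [-1.3, 4.44], [0, 2.69], [-3.02, 3.02]. Speed limits (rad/s): [2.22, 2.22, 2.79, 3.14, 3.14, 3.14].

INTERFACE

Orientations are given as [roll, pitch, yaw] about the fixed x, y, z axes, in that order (R = Rz(yaw) Ry(pitch) Rx(roll)).
In Python, from rig import * gives the robot as it stands.
- The arm moves only by the tool step_arm, never from a script. Its argument "motion" is a list of rows, each an object with "claw": the finger opening in mm, from 0 to 85.4; "delta_pos": the shift along the tool's x, y, z in mm, a list of three; "turn": the turn about the tool's z in rad. In form: [{"claw": claw, "delta_pos": [dx, dy, dz], "turn": turn}, ...]. A call has 1 to 8 rows; each row shifts and turns the commanded pose from where the row before left it, along the tool's axes as they then stand; what a row does not reach is not made up. A row lasts 1/12 s, in which the tool goes at most 41.7 mm and 7.16 degrees, less where a joint would pass 70% of its speed; a pose out of reach is approached as far as the arm can. A call is refused whole if a number of a shift passes 41.7 or a number of a turn 0.125, either way. A call with a gripper value outside its range is refused whole. The fingers move at their own pace and stop on an object; "force" is the grip in N (left out, the last holds). Time passes only in rows, so rows that do not move let the fingers close. It gives the time, the measured TCP pose, the force, the opening and the grip force at its end, in the units of the state.
- sense(): the state, without advancing time (a new reading comes with each control period).
- grab_frame(name): name is "scene" or "top" or "wrist"; returns a dict with "img" (400x640x3 uint8, red, green, blue), "vertical_fov" (degrees; the focal length in pixels is half the picture's height over the tangent of half this angle, whatever the lens; pixels are square), "cx", "cy" (the principal point, pixels), "D" ([k1, k2, p1, p2, k3] as OpenCV has them; the pictures are not rectified), "R" (3x3) and "t" (3): a world point X has camera coordinates R X + t. Camera axes: x right, y down, z forward; pixel columns grow to the right and rows downward; lengths in mm; the calibration is good to about 2 mm. A picture is of the moment at which its call begins. There is no depth.
- sign_off(): hands the job in; it is judged then, once.
The state is a dict: "clock": time; "qpos": joint angles; "qvel": joint speeds; "joint_efforts": joint torques, N m; "eef_pos": TCP position; "tcp_rot": TCP orientation; "contact_force": force on the tool from outside, world axes, zero at the start; "wrist_torque": the same for the moment, N m; "opening": opening from 0.0 (shut) to 1.0 (fully open); "grasp_force": force on a finger pad.
Only numpy, scipy, OpenCV 4.12 (cv2) and the standard library are available. Lean on these libraries where they do the work, as an engineer would, in place of code of your own. Each camera call takes 0.05 s, during which the arm holds its last target. There are 200 camera calls.

## Working session

There is one attempt and no reset: what is moved stays moved. The work goes in short steps, Python scripts to look and compute and a tool call to move; the robot and the scene stay as the last step left them, time stands still between calls to the robot, and variables do not carry over. Pictures are saved under pics/ and viewed, at most 10 in all, crops included, and the job is handed in when it is done.

Besides the shell and the picture viewer there is one more tool, called after "Call:" by a JSON object that holds its "op" and its "data", one argument or row to a line. step_arm: Moves the arm, as the interface text tells. Its arguments: {"type":"object","properties":{"motion":{"type":"array","items":{"type":"object","properties":{"claw":{"type":"number"},"delta_pos":{"type":"array","items":{"type":"number"}},"turn":{"type":"number"}}}},"force":{"type":"number"}},"required":["motion"]}

```bash
ls; mkdir -p pics; python3 - <<'E'
from rig import *
import cv2
s=sense();print({k:s[k] for k in('clock','eef_pos','tcp_rot','contact_force','opening')})
for n in('scene','top'):
    f=grab_frame(n);cv2.imwrite(f'pics/{n}0.png',f['img'][:,:,::-1]);print(n,f['vertical_fov'],f['cx'],f['cy'],f['D'],f['R'],f['t'])
E
```

```text
pics
{'clock': 0.0, 'eef_pos': array([264.21682104, 565.89338231, 238.57468679]), 'tcp_rot': array([-3.14022999e+00,  2.35636912e-05,  2.70478890e+00]), 'contact_force': array([-0.18797498, -0.49742161,  0.06746309]), 'opening': 1.0025072599422988}
scene 52.59087070932686 330.59892625007177 199.4374122359987 [-0.00048769  0.          0.          0.          0.        ] [[-0.90890345 -0.41650257  0.02049702]
 [-0.19481241  0.38063866 -0.90397032]
 [ 0.368704   -0.82561482 -0.42710366]] [408.9176599  255.68976403 589.20272729]
top 48.46198315066963 316.6823716148929 198.76167743522848 [-0.0126423  0.         0.         0.         0.       ] [[-0.00628616 -0.99996324 -0.00583174]
 [-0.99643721  0.00675427 -0.08406708]
 [ 0.08410338  0.0052825  -0.99644303]] [-144.66592599  517.73015422  885.60871762]
```

View pics/top0.png

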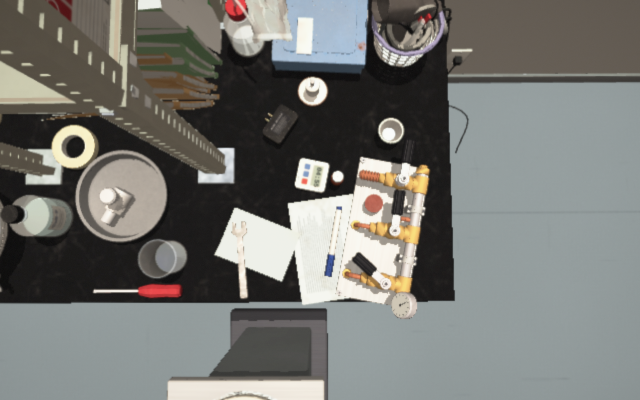

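View pics/scene0.png

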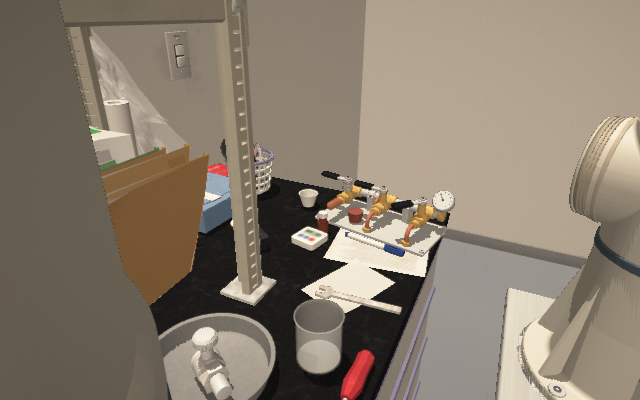

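The top view shows the vent at the top, (405,175), with its finned silencer at (375,175). The standby valve is in the middle, (400,228), and the running one at the bottom, (387,283), with its lever pointing up-left. The front faces image-left (world +y). Next I'll enlarge this area and measure.

```bash
cat > h.py <<'E'
from rig import *
import cv2, numpy as np
def K(f):
    F=200/np.tan(np.radians(f['vertical_fov']/2)); return np.array([[F,0,f['cx']],[0,F,f['cy']],[0,0,1.]])
def ray(f,px,z):
    u=cv2.undistortPoints(np.array(px,float).reshape(-1,1,2),K(f),np.array(f['D'])).reshape(-1,2)
    R=np.array(f['R']);c=-R.T@np.array(f['t']); d=np.c_[u,np.ones(len(u))]@R
    return c+d*((z-c[2])/d[:,2])[:,None]
def proj(f,X):
    return cv2.projectPoints(np.array(X,float).reshape(-1,1,3),cv2.Rodrigues(np.array(f['R']))[0],np.array(f['t']),K(f),np.array(f['D']))[0].reshape(-1,2)
E
python3 - <<'E'
from h import *
f=grab_frame('top')
im=f['img'][130:325,300:450,::-1]
# black sleeves
m=(f['img'].max(2)<45).astype(np.uint8);m[:, :345]=0;m[:,430:]=0;m[:130]=0;m[300:]=0
# keep components
n,l,st,ce=cv2.connectedComponentsWithStats(m)
for i in range(1,n):
    if st[i,4]>40:
        r=cv2.minAreaRect(np.argwhere(l==i)[:,::-1].astype(np.float32));print(st[i],ce[i],r,ray(f,[r[0]],95)[0])
cv2.imwrite('pics/c1.png',cv2.resize(im,None,fx=3,fy=3,interpolation=2))
E
```

```text
[ 345  130   85   64 2577] [382.31393093 150.35040745] ((387.0, 161.5), (63.0, 84.0), 90.0) [ 580.22688422 -281.57636578   95.        ]
[ 411  181   19  119 1219] [422.93355209 257.61279737] ((420.0, 240.0), (118.0, 18.0), 90.0) [ 432.31898408 -340.03342706   95.        ]
[392 191   7  23  60] [394.95 201.85] ((395.0099792480469, 201.9299774169922), (3.676955461502075, 22.485998153686523), 8.13010311126709) [ 503.61266749 -295.06059681   95.        ]
[398 191   7  24  49] [401.04081633 201.89795918] ((401.14996337890625, 202.44998168945312), (3.2526915073394775, 23.193105697631836), 8.130102157592773) [ 502.55854071 -306.53296039   95.        ]
[353 257  19  18  82] [362.20731707 266.06097561] ((362.0766906738281, 265.9169921875), (22.722383499145508, 3.8435873985290527), 42.709388732910156) [ 385.25795036 -231.66783021   95.        ]
```

View pics/c1.png

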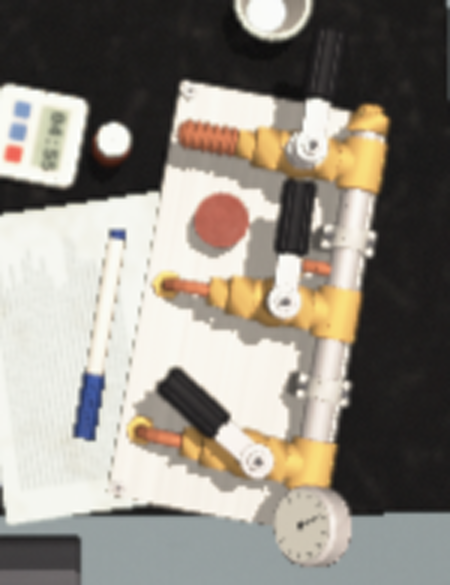

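Stem screws in the crop: vent (310,147), standby (284,301), running (257,460). Sleeve tips: vent about (331,32), standby (299,182), running (168,376). I'll cast rays from these.

```bash
python3 - <<'E'
from h import *
f=grab_frame('top')
px=np.array([[310,147],[284,301],[257,460],[331,32],[299,182],[168,376],[301,182],[220,221],[112,145],[272,15],[40,135],[80,430],[312,525]],float)/3+[300,130]
np.set_printoptions(suppress=True,precision=1)
P=ray(f,px,95);print(P)
for i in range(3):
    d=P[3+i]-P[i];print(np.hypot(*d[:2]),np.arctan2(d[1],d[0]))
print('stems line', [np.hypot(*(P[i+1]-P[i])[:2]) for i in(0,1)],'manifold +y dir',np.arctan2(*(P[0]-P[2])[[1,0]]))
print(ray(f,px[7:8],26),ray(f,px[8:9],52),ray(f,px[9:10],36),ray(f,px[10:11],16),ray(f,px[12:13],107))
# plate corners
print(ray(f,np.array([[188,82],[118,492]])/3+[300,130],8))
E
```

```text
[[ 546.8 -311.6   95. ]
 [ 450.6 -293.3   95. ]
 [ 353.1 -274.7   95. ]
 [ 619.8 -326.6   95. ]
 [ 524.7 -304.2   95. ]
 [ 404.8 -220.7   95. ]
 [ 524.7 -305.5   95. ]
 [ 500.6 -254.4   95. ]
 [ 548.9 -187.5   95. ]
 [ 631.  -289.5   95. ]
 [ 555.5 -142.4   95. ]
 [ 372.1 -166.    95. ]
 [ 313.5 -307.7   95. ]]
74.58755602281744 -0.20182808015415082
74.98472690018997 -0.14632421413803354
74.75702932832478 0.8078002576032004
stems line [np.float64(97.91470986638576), np.float64(99.20070289458519)] manifold +y dir -0.18835829492933223
[[ 505.6 -262.9   26. ]] [[ 554.5 -189.3   52. ]] [[ 644.5 -299.3   36. ]] [[ 566.5 -141.4   16. ]] [[ 315.4 -305.4  107. ]]
[[ 604.  -244.5    8. ]
 [ 323.1 -192.8    8. ]]
```

Call:
{"op": "step_arm", "data": {
  "motion": [
    {"claw": 0, "delta_pos": [-18.5, -29.5, 0], "turn": 0},
    {"claw": 0, "delta_pos": [-18.5, -29.5, 0], "turn": 0},
    {"claw": 0, "delta_pos": [-18.5, -29.5, 0], "turn": 0},
    {"claw": 0, "delta_pos": [-18.5, -29.5, 0], "turn": 0},
    {"claw": 0, "delta_pos": [-18.5, -29.5, 0], "turn": 0},
    {"claw": 0, "delta_pos": [-18.5, -29.5, 0], "turn": 0},
    {"claw": 0, "delta_pos": [-18.5, -29.5, 0], "turn": 0},
    {"claw": 0, "delta_pos": [-18.5, -29.5, 0], "turn": 0}
  ]
}}

```text
clock: 0.87
eef_pos: [298.4, 288.3, 239.2]
tcp_rot: [3.142, 0.0, 2.705]
contact_force: [0.5, 0.8, 0.0]
opening: -0.001
grasp_force: 0.0
```

Call:
{"op": "step_arm", "data": {
  "motion": [
    {"claw": 0, "delta_pos": [-18.5, -29.5, 0], "turn": 0},
    {"claw": 0, "delta_pos": [-18.5, -29.5, 0], "turn": 0},
    {"claw": 0, "delta_pos": [-18.5, -29.5, 0], "turn": 0},
    {"claw": 0, "delta_pos": [-18.5, -29.5, 0], "turn": 0},
    {"claw": 0, "delta_pos": [-18.5, -29.5, 0], "turn": 0},
    {"claw": 0, "delta_pos": [-18.5, -29.5, 0], "turn": 0},
    {"claw": 0, "delta_pos": [-18.5, -29.5, 0], "turn": 0},
    {"claw": 0, "delta_pos": [0, 0, 0], "turn": 0}
  ]
}}

```text
clock: 1.53
eef_pos: [328.8, 43.1, 239.4]
tcp_rot: [-3.14, 0.001, 2.7]
contact_force: [0.1, 0.3, 0.1]
opening: -0.002
grasp_force: 0.0
```

Call:
{"op": "step_arm", "data": {
  "motion": [
    {"claw": 0, "delta_pos": [0, 0, 0], "turn": 0.12},
    {"claw": 0, "delta_pos": [0, 0, 0], "turn": 0.12},
    {"claw": 0, "delta_pos": [0, 0, 0], "turn": 0.12},
    {"claw": 0, "delta_pos": [0, 0, 0], "turn": 0.12},
    {"claw": 0, "delta_pos": [0, 0, 0], "turn": 0.12},
    {"claw": 0, "delta_pos": [0, 0, 0], "turn": 0.12},
    {"claw": 0, "delta_pos": [0, 0, 0], "turn": 0.12},
    {"claw": 0, "delta_pos": [0, 0, 0], "turn": 0.12}
  ]
}}

```text
clock: 2.2
eef_pos: [328.5, 48.2, 239.3]
tcp_rot: [-3.142, -0.0, 1.739]
contact_force: [0.4, -0.8, -0.4]
opening: 0.001
grasp_force: 0.0
```

Call:
{"op": "step_arm", "data": {
  "motion": [
    {"claw": 0, "delta_pos": [0, 0, 0], "turn": 0.119},
    {"claw": 0, "delta_pos": [0, 0, 0], "turn": 0.119},
    {"claw": 0, "delta_pos": [0, 0, 0], "turn": 0.118},
    {"claw": 0, "delta_pos": [-34, 11, 0], "turn": 0},
    {"claw": 0, "delta_pos": [-34, 11, 0], "turn": 0},
    {"claw": 0, "delta_pos": [-34, 11, 0], "turn": 0},
    {"claw": 0, "delta_pos": [-34, 11, 0], "turn": 0},
    {"claw": 0, "delta_pos": [-34, 11, 0], "turn": 0}
  ]
}}

```text
clock: 2.87
eef_pos: [351.9, -130.6, 239.5]
tcp_rot: [3.141, -0.0, 1.389]
contact_force: [1.1, 0.4, -0.2]
opening: 0.003
grasp_force: 0.0
```

```bash
cat >> h.py <<'E'
M=np.array([451,-293.5]);A=np.array([.187,.982]);B=np.array([.982,-.187])
def ab(p): d=np.array(p[:2])-M; return np.array([d@A,d@B])
E
python3 - <<'E'
from h import *
s=sense();print(s['eef_pos'],s['tcp_rot'],ab(s['eef_pos']),s['contact_force'])
f=grab_frame('wrist');cv2.imwrite('pics/w1.png',f['img'][:,:,::-1])
for b in(-100,0,100):
    print(b,proj(f,[[*(M+B*b),93]]))
E
```

```text
[ 351.92410178 -130.62694578  239.45970068] [ 3.14093445e+00 -2.27920321e-05  1.38928991e+00] [ 141.41414628 -127.74979319] [ 1.13553281  0.35939387 -0.18415265]
-100 [[348.27046397 331.75254145]]
0 [[450.81454093 331.67152613]]
100 [[550.56989826 330.71170279]]
```

View pics/w1.png

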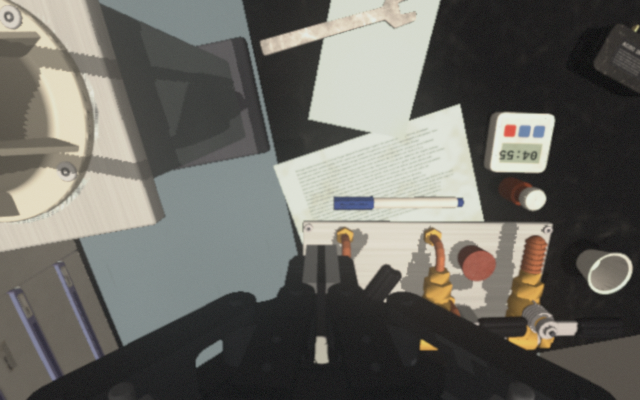

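The wrist view shows the closed fingertips at (320,260), the marker pen at (400,202), the vent stem at (547,329) (predicted (551,331)) and the running lever's sleeve at (383,282). The estimate is good enough, so I'll go down beside the open side of the running lever.

Call:
{"op": "step_arm", "data": {
  "motion": [
    {"claw": 0, "delta_pos": [-35, 10, 0], "turn": 0},
    {"claw": 0, "delta_pos": [-36, 10, 0], "turn": 0},
    {"claw": 0, "delta_pos": [0, 0, 0], "turn": 0},
    {"claw": 0, "delta_pos": [0, 0, 40], "turn": 0},
    {"claw": 0, "delta_pos": [0, 0, 40], "turn": 0},
    {"claw": 0, "delta_pos": [0, 0, 40], "turn": 0},
    {"claw": 0, "delta_pos": [0, 0, 38], "turn": 0},
    {"claw": 0, "delta_pos": [0, 0, 0], "turn": 0}
  ]
}}

```text
clock: 3.58
eef_pos: [354.8, -200.0, 75.7]
tcp_rot: [-3.131, -0.004, 1.389]
contact_force: [-1.5, 1.8, -0.1]
opening: -0.001
grasp_force: 0.0
```

```bash
python3 - <<'E'
from h import *
s=sense();print(s['eef_pos'],s['tcp_rot'],ab(s['eef_pos']),s['contact_force'])
for t in np.arange(1.1,-.01,-.1):
    o=11+11*np.cos(t)+14.5*np.sin(t); print(round(t,1),55*np.sin(t)+o*np.cos(t),-100+55*np.cos(t)-o*np.sin(t))
E
```

```text
[ 354.79433585 -199.95669419   75.73607023] [-3.13099364 -0.0037398   1.38878616] [  73.86906711 -111.96656038] [-1.49338634  1.75437221 -0.06306348]
1.1 62.130804921847925 -100.81885760337804
1.0 62.02782827246076 -94.8077544226472
0.9 61.23147348354382 -88.68142490737073
0.8 59.70467005168639 -82.53139933921327
0.7 57.42456668657003 -76.45778598787751
0.6 54.38427882361749 -70.56672964017692
0.5 50.59414012615727 -64.96753871957513
0.4 46.08239832143844 -59.76958195241687
0.3 40.895316560872544 -55.0790657669439
0.2 35.096663998735565 -50.99580953365402
0.1 28.7666025600248 -47.610137122847505
-0.0 21.999999999999936 -44.99999999999998
```

Call:
{"op": "step_arm", "data": {
  "motion": [
    {"claw": 0, "delta_pos": [-6, 8.5, 0], "turn": 0},
    {"claw": 0, "delta_pos": [-6, 8.5, 0], "turn": 0},
    {"claw": 0, "delta_pos": [-1, 6, 0], "turn": 0},
    {"claw": 0, "delta_pos": [-1, 6, 0], "turn": 0},
    {"claw": 0, "delta_pos": [-2.5, 6, 0], "turn": 0},
    {"claw": 0, "delta_pos": [-2.5, 6, 0], "turn": 0},
    {"claw": 0, "delta_pos": [-4, 5.5, 0], "turn": 0},
    {"claw": 0, "delta_pos": [-4, 5.5, 0], "turn": 0}
  ]
}}

```text
clock: 4.25
eef_pos: [405.6, -239.0, 81.7]
tcp_rot: [3.141, 0.0, 1.389]
contact_force: [-2.0, 1.5, 0.2]
opening: 0.004
grasp_force: 0.9
```

```bash
python3 - <<'E'
from h import *
s=sense();print(s['eef_pos'],s['tcp_rot'],ab(s['eef_pos']),s['contact_force'])
E
```

```text
[ 405.61670645 -238.98192196   81.67444182] [3.14117911e+00 1.04161106e-04 1.38896866e+00] [ 45.05007674 -54.76127486] [-1.95236652  1.48677829  0.22408154]
```

Call:
{"op": "step_arm", "data": {
  "motion": [
    {"claw": 0, "delta_pos": [-5.5, 4, 0], "turn": 0},
    {"claw": 0, "delta_pos": [-5.5, 3.5, 0], "turn": 0},
    {"claw": 0, "delta_pos": [-6, 1, 0], "turn": 0},
    {"claw": 0, "delta_pos": [-6, 1, 0], "turn": 0},
    {"claw": 0, "delta_pos": [-2, 0, 0], "turn": 0},
    {"claw": 0, "delta_pos": [-2, 0, 0], "turn": 0},
    {"claw": 0, "delta_pos": [0, 0, 0], "turn": 0},
    {"claw": 0, "delta_pos": [0, 0, 0], "turn": 0}
  ]
}}

```text
clock: 4.92
eef_pos: [410.7, -264.5, 81.3]
tcp_rot: [3.14, -0.005, 1.386]
contact_force: [12.3, 23.4, 3.5]
opening: -0.001
grasp_force: 12.5
```

```bash
python3 - <<'E'
from h import *
s=sense();print(s['eef_pos'],ab(s['eef_pos']),s['contact_force'])
f=grab_frame('top');cv2.imwrite('pics/t2.png',cv2.resize(f['img'][130:325,300:450,::-1],None,fx=3,fy=3,interpolation=2))
E
```

```text
[ 410.6613279  -264.54928488   81.3259312 ] [ 20.88627056 -45.02635973] [12.33149012 23.36960003  3.46943985]
```

Call:
{"op": "step_arm", "data": {
  "motion": [
    {"claw": 0, "delta_pos": [7, 0, 0], "turn": 0},
    {"claw": 0, "delta_pos": [10, 0, 0], "turn": 0},
    {"claw": 0, "delta_pos": [0, 0, -40], "turn": 0},
    {"claw": 0, "delta_pos": [0, 0, -40], "turn": 0},
    {"claw": 0, "delta_pos": [30, 0, -40], "turn": 0},
    {"claw": 0, "delta_pos": [40, 0, 0], "turn": 0},
    {"claw": 0, "delta_pos": [40, 0, 0], "turn": 0},
    {"claw": 0, "delta_pos": [0, 0, 0], "turn": 0}
  ]
}}

```text
clock: 5.63
eef_pos: [432.1, -142.2, 195.4]
tcp_rot: [3.14, -0.001, 1.391]
contact_force: [-0.9, -1.3, 0.8]
opening: 0.002
grasp_force: 0.0
```

```bash
python3 - <<'E'
from h import *
s=sense();print(s['eef_pos'],ab(s['eef_pos']),s['contact_force'])
a=grab_frame('top')['img'][130:325,300:450,::-1];b=grab_frame('wrist')['img'][:,:,::-1]
a=cv2.resize(a,None,fx=2.05,fy=2.05,interpolation=2)
cv2.imwrite('pics/t3.png',np.hstack([a[:399],b[:399,150:]]))
E
```

```text
[ 432.14968425 -142.2216539   195.35076872] [145.03032683 -46.80006078] [-0.94920245 -1.32316068  0.76843177]
```

View pics/t3.png

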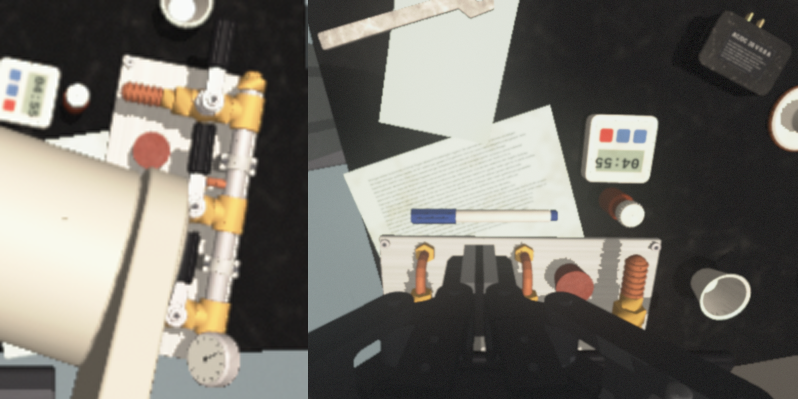

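The top view shows the running lever's sleeve at (188,255), now parallel to the other two, so that branch is shut. Nothing loose has moved. Next is the vent.

Call:
{"op": "step_arm", "data": {
  "motion": [
    {"claw": 0, "delta_pos": [-26, 29, 0], "turn": 0},
    {"claw": 0, "delta_pos": [-26, 29, 0], "turn": 0},
    {"claw": 0, "delta_pos": [-26, 29, 0], "turn": 0},
    {"claw": 0, "delta_pos": [-26, 29, 0], "turn": 0},
    {"claw": 0, "delta_pos": [-26, 29, 0], "turn": 0},
    {"claw": 0, "delta_pos": [-26, 29, 0], "turn": 0},
    {"claw": 0, "delta_pos": [-27, 28, 0], "turn": 0},
    {"claw": 0, "delta_pos": [0, 0, 0], "turn": 0}
  ]
}}

```text
clock: 6.4
eef_pos: [599.4, -370.7, 193.5]
tcp_rot: [3.139, 0.003, 1.385]
contact_force: [-1.8, 2.1, 0.4]
opening: 0.002
grasp_force: 0.0
```

```bash
python3 - <<'E'
from h import *
s=sense();print(s['eef_pos'],ab(s['eef_pos']),s['contact_force'],s['tcp_rot'])
a=grab_frame('top')['img'][100:300,300:450,::-1];b=grab_frame('wrist')['img'][:,:,::-1]
cv2.imwrite('pics/t4.png',np.hstack([cv2.resize(a,(300,400)),b[:,140:]]))
for t in np.arange(0,1.61,.1571):
    o=11+11*np.cos(t)+14.5*np.sin(t); print(round(t,2),np.round([55*np.sin(t)-o*np.cos(t),55*np.cos(t)+o*np.sin(t)],1))
E
```

```text
[ 599.36088601 -370.7171311   193.49653258] [-48.08373705 160.12999358] [-1.76388125  2.13119167  0.3632317 ] [3.13895183e+00 2.89004125e-03 1.38543876e+00]
0.0 [-22.  55.]
0.16 [-15.2  58.1]
0.31 [-7.7 60.3]
0.47 [ 0.6 61.4]
0.63 [ 9.3 61.2]
0.79 [18.4 59.4]
0.94 [27.3 55.9]
1.1 [35.9 50.7]
1.26 [43.6 43.8]
1.41 [50.1 35.3]
1.57 [55.  25.5]
```

View pics/t4.png

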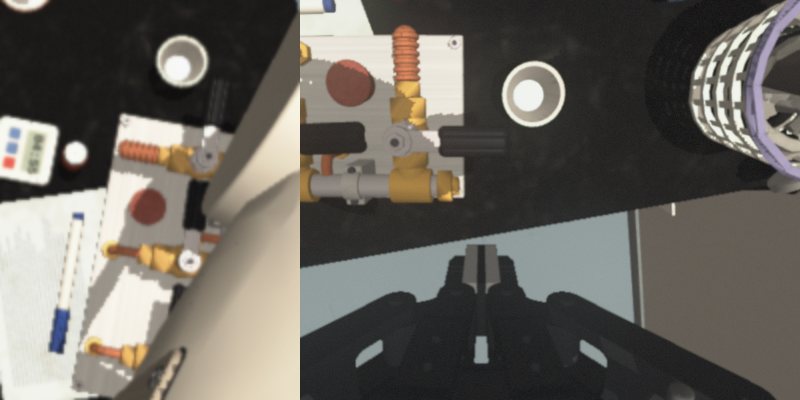

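The wrist view shows the fingertips at (480,260), behind the vent sleeve (440–505, 140), with the crucible at (533,93). It's clear below, so I'll go down and push.

Call:
{"op": "step_arm", "data": {
  "motion": [
    {"claw": 0, "delta_pos": [0, 0, 37], "turn": 0},
    {"claw": 0, "delta_pos": [0, 0, 37], "turn": 0},
    {"claw": 0, "delta_pos": [0, 0, 37], "turn": 0},
    {"claw": 0, "delta_pos": [0, 0, 0], "turn": 0},
    {"claw": 0, "delta_pos": [0, 0, 0], "turn": 0},
    {"claw": 0, "delta_pos": [9, -2, 0], "turn": 0},
    {"claw": 0, "delta_pos": [9, -2, 0], "turn": 0},
    {"claw": 0, "delta_pos": [0, 0, 0], "turn": 0}
  ]
}}

```text
clock: 7.17
eef_pos: [597.6, -343.8, 86.3]
tcp_rot: [3.139, 0.001, 1.39]
contact_force: [-0.1, -0.6, 0.1]
opening: 0.005
grasp_force: 0.2
```

```bash
python3 - <<'E'
from h import *
s=sense();print(s['eef_pos'],ab(s['eef_pos']),s['contact_force'],s['tcp_rot'])
E
```

```text
[ 597.58186839 -343.7846253    86.33822603] [-21.96869265 153.34661969] [-0.12349324 -0.59561152  0.12247123] [3.13853744e+00 6.97624944e-04 1.38955015e+00]
```

Call:
{"op": "step_arm", "data": {
  "motion": [
    {"claw": 0, "delta_pos": [3.5, 1.5, 3], "turn": 0},
    {"claw": 0, "delta_pos": [3.5, 1.5, 3], "turn": 0},
    {"claw": 0, "delta_pos": [3.5, 1, 0], "turn": 0},
    {"claw": 0, "delta_pos": [4, 1, 0], "turn": 0},
    {"claw": 0, "delta_pos": [4, 0.5, 0], "turn": 0},
    {"claw": 0, "delta_pos": [4, 0.5, 0], "turn": 0},
    {"claw": 0, "delta_pos": [4.5, 0, 0], "turn": 0},
    {"claw": 0, "delta_pos": [4.5, 0, 0], "turn": 0}
  ]
}}

```text
clock: 7.83
eef_pos: [608.1, -314.8, 77.5]
tcp_rot: [-3.142, 0.0, 1.389]
contact_force: [-0.4, -2.0, -0.4]
opening: -0.002
grasp_force: 1.0
```

```bash
python3 - <<'E'
from h import *
s=sense();print(s['eef_pos'],ab(s['eef_pos']),s['contact_force'],s['tcp_rot'])
E
```

```text
[ 608.13675665 -314.75660021   77.54331648] [  8.51059208 158.28327927] [-0.4441283 -1.9959533 -0.4387934] [-3.14154711e+00  8.60112725e-05  1.38881625e+00]
```

Call:
{"op": "step_arm", "data": {
  "motion": [
    {"claw": 0, "delta_pos": [4.5, -0.5, 0], "turn": 0},
    {"claw": 0, "delta_pos": [4.5, -0.5, -1], "turn": 0},
    {"claw": 0, "delta_pos": [4.5, -1.5, -1], "turn": 0},
    {"claw": 0, "delta_pos": [4.5, -1.5, 0], "turn": 0},
    {"claw": 0, "delta_pos": [4.3, -2.5, 0], "turn": 0},
    {"claw": 0, "delta_pos": [4.3, -2.5, 0], "turn": 0},
    {"claw": 0, "delta_pos": [4, -3.5, 0], "turn": 0},
    {"claw": 0, "delta_pos": [4, -3.5, 0], "turn": 0}
  ]
}}

```text
clock: 8.5
eef_pos: [598.5, -277.8, 79.8]
tcp_rot: [3.141, 0.0, 1.389]
contact_force: [1.4, -1.9, 0.9]
opening: 0.002
grasp_force: 1.1
```

Call:
{"op": "step_arm", "data": {
  "motion": [
    {"claw": 0, "delta_pos": [3.3, -4, 0], "turn": 0},
    {"claw": 0, "delta_pos": [3.3, -4.5, 0], "turn": 0},
    {"claw": 0, "delta_pos": [2.5, -4.5, 0], "turn": 0},
    {"claw": 0, "delta_pos": [2.5, -4.5, 0], "turn": 0},
    {"claw": 0, "delta_pos": [0, -2, 0], "turn": 0},
    {"claw": 0, "delta_pos": [0, 0, 0], "turn": 0},
    {"claw": 0, "delta_pos": [0, 0, 0], "turn": 0},
    {"claw": 0, "delta_pos": [0, 0, 0], "turn": 0}
  ]
}}

```text
clock: 9.17
eef_pos: [582.6, -263.0, 79.8]
tcp_rot: [3.139, -0.0, 1.388]
contact_force: [6.3, -0.6, -2.4]
opening: -0.004
grasp_force: 3.2
```

```bash
python3 - <<'E'
from h import *
s=sense();print(s['eef_pos'],ab(s['eef_pos']),s['contact_force'],s['tcp_rot'])
E
```

```text
[ 582.62775639 -263.03826087   79.82695855] [ 54.52781827 123.56211155] [ 6.34375934 -0.59796339 -2.41503239] [ 3.13899219e+00 -3.49550173e-04  1.38842545e+00]
```

Call:
{"op": "step_arm", "data": {
  "motion": [
    {"claw": 0, "delta_pos": [0, -1, 0], "turn": 0},
    {"claw": 0, "delta_pos": [0, 0, 0], "turn": 0},
    {"claw": 0, "delta_pos": [0, 0, 0], "turn": 0},
    {"claw": 0, "delta_pos": [0, 0, 0], "turn": 0},
    {"claw": 0, "delta_pos": [0, 0, 0], "turn": 0},
    {"claw": 0, "delta_pos": [0, 0, 0], "turn": 0},
    {"claw": 0, "delta_pos": [0, 0, 0], "turn": 0},
    {"claw": 0, "delta_pos": [0, 0, 0], "turn": 0}
  ]
}}

```text
clock: 9.83
eef_pos: [582.4, -263.0, 79.9]
tcp_rot: [3.138, -0.0, 1.388]
contact_force: [9.4, -1.0, -4.0]
opening: 0.002
grasp_force: 4.5
```

Call:
{"op": "step_arm", "data": {
  "motion": [
    {"claw": 0, "delta_pos": [0, 0, 0], "turn": 0},
    {"claw": 0, "delta_pos": [0, 0, 0], "turn": 0},
    {"claw": 0, "delta_pos": [0, 0, 0], "turn": 0},
    {"claw": 0, "delta_pos": [0, 0, 0], "turn": 0},
    {"claw": 0, "delta_pos": [0, 0, 0], "turn": 0},
    {"claw": 0, "delta_pos": [0, 0, 0], "turn": 0},
    {"claw": 0, "delta_pos": [0, 0, 0], "turn": 0},
    {"claw": 0, "delta_pos": [0, 0, 0], "turn": 0}
  ]
}}

```text
clock: 10.5
eef_pos: [582.4, -263.0, 79.9]
tcp_rot: [3.138, -0.0, 1.388]
contact_force: [8.5, -0.1, -3.6]
opening: 0.0
grasp_force: 4.5
```

```bash
python3 - <<'E'
from h import *
s=sense();print(s['eef_pos'],ab(s['eef_pos']),s['contact_force'],s['tcp_rot'])
b=grab_frame('wrist')['img'][:,:,::-1]
cv2.imwrite('pics/t5.png',b)
E
```

```text
[ 582.39787372 -262.98470569   79.94039112] [ 54.5374214  123.32635195] [ 8.46391125 -0.0862364  -3.62333885] [ 3.13752492e+00 -2.52664065e-04  1.38835939e+00]
```

View pics/t5.png

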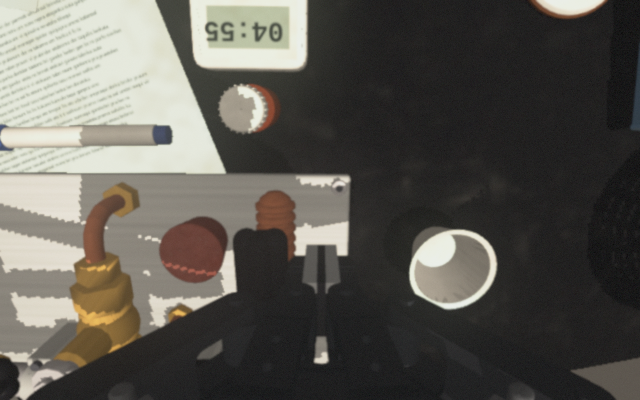

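Call:
{"op": "step_arm", "data": {
  "motion": [
    {"claw": 0, "delta_pos": [0, 0, 0], "turn": 0},
    {"claw": 0, "delta_pos": [0, 0, 0], "turn": 0},
    {"claw": 0, "delta_pos": [0, 0, 0], "turn": 0},
    {"claw": 0, "delta_pos": [0, 0, 0], "turn": 0},
    {"claw": 0, "delta_pos": [0, 0, 0], "turn": 0},
    {"claw": 0, "delta_pos": [0, 0, 0], "turn": 0},
    {"claw": 0, "delta_pos": [0, 0, 0], "turn": 0},
    {"claw": 0, "delta_pos": [0, 0, 0], "turn": 0}
  ]
}}

```text
clock: 11.22
eef_pos: [582.4, -263.0, 79.9]
tcp_rot: [3.137, -0.0, 1.388]
contact_force: [8.6, -0.6, -5.1]
opening: -0.001
grasp_force: 4.5
```

The wrist view shows the vent sleeve (260,260) lying along the silencer (275,215), with the fingers beside it. It has been held fully open for over 2 s. Now I'll release it, moving away and up quickly.

Call:
{"op": "step_arm", "data": {
  "motion": [
    {"claw": 0, "delta_pos": [0, 30, -20], "turn": 0},
    {"claw": 0, "delta_pos": [0, 10, -38], "turn": 0},
    {"claw": 0, "delta_pos": [0, 0, -40], "turn": 0},
    {"claw": 0, "delta_pos": [30, -20, -10], "turn": 0},
    {"claw": 0, "delta_pos": [30, -25, 0], "turn": 0},
    {"claw": 0, "delta_pos": [0, 0, 0], "turn": 0},
    {"claw": 0, "delta_pos": [0, 0, 0], "turn": 0},
    {"claw": 0, "delta_pos": [0, 0, 0], "turn": 0}
  ]
}}

```text
clock: 11.88
eef_pos: [586.2, -202.9, 187.5]
tcp_rot: [-3.141, -0.0, 1.389]
contact_force: [-0.5, -1.2, -0.8]
opening: -0.002
grasp_force: 0.0
```

Call:
{"op": "step_arm", "data": {
  "motion": [
    {"claw": 0, "delta_pos": [0, 0, 0], "turn": 0},
    {"claw": 0, "delta_pos": [0, 0, 0], "turn": 0},
    {"claw": 0, "delta_pos": [0, 0, 0], "turn": 0},
    {"claw": 0, "delta_pos": [0, 0, 0], "turn": 0},
    {"claw": 0, "delta_pos": [0, 0, 0], "turn": 0},
    {"claw": 0, "delta_pos": [0, 0, 0], "turn": 0},
    {"claw": 0, "delta_pos": [0, 0, 0], "turn": 0},
    {"claw": 0, "delta_pos": [0, 0, 0], "turn": 0}
  ]
}}

```text
clock: 12.55
eef_pos: [586.5, -203.2, 187.6]
tcp_rot: [-3.142, 0.0, 1.389]
contact_force: [-0.2, 0.2, -0.5]
opening: 0.001
grasp_force: 0.0
```

```bash
python3 - <<'E'
from h import *
s=sense();print(s['eef_pos'],ab(s['eef_pos']),s['contact_force'],s['tcp_rot'])
a=grab_frame('top')['img'][100:300,300:450,::-1];b=grab_frame('scene')['img'][150:270,280:480,::-1]
cv2.imwrite('pics/t6.png',np.hstack([cv2.resize(a,(300,400)),cv2.resize(b,(500,400))]))
E
```

```text
[ 586.46823838 -203.18497663  187.59641575] [114.02191353 116.14090072] [-0.18252965  0.17273338 -0.46341876] [-3.14157223e+00  5.23248444e-06  1.38870147e+00]
```

View pics/t6.png

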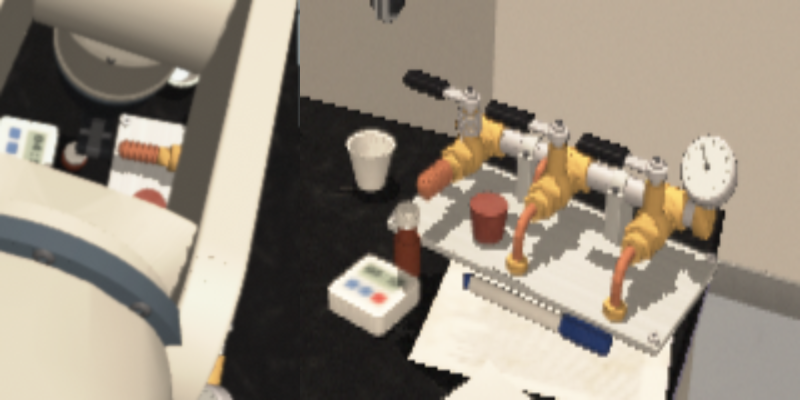

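All three levers are parallel and shut in the scene view (sleeves at (425,82), (510,115), (602,150)), and the loose things are in place. Next, the middle standby lever.

Call:
{"op": "step_arm", "data": {
  "motion": [
    {"claw": 0, "delta_pos": [-32, -12.5, 0], "turn": 0},
    {"claw": 0, "delta_pos": [-32, -12.5, 0], "turn": 0},
    {"claw": 0, "delta_pos": [-32, -12.5, 0], "turn": 0},
    {"claw": 0, "delta_pos": [-32, -12.5, 0], "turn": 0},
    {"claw": 0, "delta_pos": [-30, -12, 0], "turn": 0},
    {"claw": 0, "delta_pos": [0, 0, 0], "turn": 0},
    {"claw": 0, "delta_pos": [0, 0, 0], "turn": 0},
    {"claw": 0, "delta_pos": [0, 0, 30], "turn": 0}
  ]
}}

```text
clock: 13.32
eef_pos: [500.0, -349.4, 162.4]
tcp_rot: [3.133, 0.004, 1.388]
contact_force: [1.7, -0.4, 0.7]
opening: 0.001
grasp_force: 0.0
```

```bash
python3 - <<'E'
from h import *
s=sense();print(s['eef_pos'],ab(s['eef_pos']),s['contact_force'],s['tcp_rot'])
E
```

```text
[ 500.01805417 -349.39377467  162.4398695 ] [-45.7213106   58.58786506] [ 1.68524343 -0.44252237  0.74986612] [3.13301396 0.00350379 1.38770706]
```

Call:
{"op": "step_arm", "data": {
  "motion": [
    {"claw": 0, "delta_pos": [0, -4, 26], "turn": 0},
    {"claw": 0, "delta_pos": [0, 0, 26], "turn": 0},
    {"claw": 0, "delta_pos": [0, 0, 26], "turn": 0},
    {"claw": 0, "delta_pos": [0, 0, 0], "turn": 0},
    {"claw": 0, "delta_pos": [0, 0, 0], "turn": 0},
    {"claw": 0, "delta_pos": [6, 0, 0], "turn": 0},
    {"claw": 0, "delta_pos": [6, 0, 0], "turn": 0},
    {"claw": 0, "delta_pos": [0, 0, 0], "turn": 0}
  ]
}}

```text
clock: 13.98
eef_pos: [496.2, -333.9, 81.3]
tcp_rot: [3.14, 0.001, 1.389]
contact_force: [-0.0, -0.0, -0.2]
opening: 0.002
grasp_force: 0.0
```

```bash
python3 - <<'E'
from h import *
s=sense();print(s['eef_pos'],ab(s['eef_pos']),s['contact_force'],s['tcp_rot'])
E
```

```text
[ 496.22774824 -333.92705033   81.25553448] [-31.2417745   51.97350718] [-0.04786727 -0.04308154 -0.22460704] [3.13957654e+00 5.27194817e-04 1.38944011e+00]
```

Call:
{"op": "step_arm", "data": {
  "motion": [
    {"claw": 0, "delta_pos": [4.5, 1.5, 0], "turn": 0},
    {"claw": 0, "delta_pos": [4.5, 1.5, 0], "turn": 0},
    {"claw": 0, "delta_pos": [3.5, 1.5, 0], "turn": 0},
    {"claw": 0, "delta_pos": [3.5, 1.5, 0], "turn": 0},
    {"claw": 0, "delta_pos": [3.5, 1, 0], "turn": 0},
    {"claw": 0, "delta_pos": [4, 1, 0], "turn": 0},
    {"claw": 0, "delta_pos": [4, 0.5, 0], "turn": 0},
    {"claw": 0, "delta_pos": [4, 0.5, 0], "turn": 0}
  ]
}}

```text
clock: 14.65
eef_pos: [509.8, -305.2, 79.6]
tcp_rot: [3.142, 0.0, 1.389]
contact_force: [-1.5, -2.1, 0.5]
opening: -0.003
grasp_force: 0.9
```

Call:
{"op": "step_arm", "data": {
  "motion": [
    {"claw": 0, "delta_pos": [4.5, 0, 0], "turn": 0},
    {"claw": 0, "delta_pos": [4.5, 0, 0], "turn": 0},
    {"claw": 0, "delta_pos": [4.5, -0.5, 0], "turn": 0},
    {"claw": 0, "delta_pos": [4.5, -0.5, 0], "turn": 0},
    {"claw": 0, "delta_pos": [4.5, -1.5, 0], "turn": 0},
    {"claw": 0, "delta_pos": [4.5, -1.5, 0], "turn": 0},
    {"claw": 0, "delta_pos": [4.3, -2.5, 0], "turn": 0},
    {"claw": 0, "delta_pos": [4.3, -2.5, 0], "turn": 0}
  ]
}}

```text
clock: 15.32
eef_pos: [507.3, -268.3, 79.7]
tcp_rot: [3.141, 0.0, 1.389]
contact_force: [1.2, -2.1, -0.4]
opening: 0.001
grasp_force: 1.0
```

```bash
python3 - <<'E'
from h import *
s=sense();print(s['eef_pos'],ab(s['eef_pos']),s['contact_force'],s['tcp_rot'])
E
```

```text
[ 507.26559651 -268.34470799   79.70364504] [35.2241633  50.54877617] [ 1.17398573 -2.13977832 -0.38027302] [3.14121037e+00 8.34658993e-05 1.38881132e+00]
```

Call:
{"op": "step_arm", "data": {
  "motion": [
    {"claw": 0, "delta_pos": [4, -3.5, 0], "turn": 0},
    {"claw": 0, "delta_pos": [4, -3.5, 0], "turn": 0},
    {"claw": 0, "delta_pos": [3.3, -4.2, 0], "turn": 0},
    {"claw": 0, "delta_pos": [3.3, -4.2, 0], "turn": 0},
    {"claw": 0, "delta_pos": [2.5, -4.8, 0], "turn": 0},
    {"claw": 0, "delta_pos": [2.5, -4.8, 0], "turn": 0},
    {"claw": 0, "delta_pos": [0, -2, 0], "turn": 0},
    {"claw": 0, "delta_pos": [0, -1.5, 0], "turn": 0}
  ]
}}

```text
clock: 15.98
eef_pos: [484.5, -244.2, 80.0]
tcp_rot: [3.137, -0.0, 1.388]
contact_force: [13.1, 2.4, -8.1]
opening: 0.002
grasp_force: 6.1
```

Call:
{"op": "step_arm", "data": {
  "motion": [
    {"claw": 0, "delta_pos": [0, -1, 0], "turn": 0},
    {"claw": 0, "delta_pos": [0, -1, 0], "turn": 0},
    {"claw": 0, "delta_pos": [0, 0, 0], "turn": 0},
    {"claw": 0, "delta_pos": [0, 0, 0], "turn": 0}
  ]
}}

```text
clock: 16.32
eef_pos: [484.3, -244.3, 80.2]
tcp_rot: [3.134, -0.0, 1.388]
contact_force: [15.5, 2.5, -6.7]
opening: -0.006
grasp_force: 7.0
```

```bash
python3 - <<'E'
from h import *
s=sense();print(s['eef_pos'],ab(s['eef_pos']),s['contact_force'],s['tcp_rot'])
E
```

```text
[ 484.34740146 -244.31923145   80.23716681] [54.53147879 23.55034451] [15.49421467  2.47337469 -6.69975348] [ 3.13433979e+00 -3.09344692e-05  1.38769455e+00]
```

At the stop (15 N). Backing off to the left, then up and away to check.

Call:
{"op": "step_arm", "data": {
  "motion": [
    {"claw": 0, "delta_pos": [0, 5, 0], "turn": 0},
    {"claw": 0, "delta_pos": [0, 10, 0], "turn": 0},
    {"claw": 0, "delta_pos": [0, 0, -35], "turn": 0},
    {"claw": 0, "delta_pos": [0, 0, -40], "turn": 0},
    {"claw": 0, "delta_pos": [30, 0, -25], "turn": 0},
    {"claw": 0, "delta_pos": [38, 0, 0], "turn": 0},
    {"claw": 0, "delta_pos": [38, 0, 0], "turn": 0},
    {"claw": 0, "delta_pos": [0, 0, 0], "turn": 0}
  ]
}}

```text
clock: 16.98
eef_pos: [515.2, -137.6, 180.1]
tcp_rot: [-3.141, -0.002, 1.391]
contact_force: [-0.4, -0.0, -0.7]
opening: 0.002
grasp_force: 0.0
```

Call:
{"op": "step_arm", "data": {
  "motion": [
    {"claw": 0, "delta_pos": [35, -10, 0], "turn": 0},
    {"claw": 0, "delta_pos": [35, -10, 0], "turn": 0},
    {"claw": 0, "delta_pos": [35, -10, 0], "turn": 0},
    {"claw": 0, "delta_pos": [0, 0, 0], "turn": 0},
    {"claw": 0, "delta_pos": [0, 0, 0], "turn": 0},
    {"claw": 0, "delta_pos": [0, 0, 0], "turn": 0}
  ]
}}

```text
clock: 17.48
eef_pos: [504.2, -33.9, 179.5]
tcp_rot: [-3.141, 0.0, 1.39]
contact_force: [-1.2, -0.5, -0.6]
opening: -0.002
grasp_force: 0.0
```

```bash
python3 - <<'E'
from h import *
s=sense();print(s['eef_pos'],ab(s['eef_pos']),s['contact_force'])
a=grab_frame('top')['img'][125:325,300:450,::-1];b=grab_frame('scene')['img'][150:270,280:480,::-1]
cv2.imwrite('pics/t7.png',np.hstack([cv2.resize(a,(300,400)),cv2.resize(b,(500,400))]))
E
```

```text
[504.21951957 -33.88377689 179.52111411] [264.89518125   3.71333449] [-1.22071931 -0.46777031 -0.57979527]
```

View pics/t7.png

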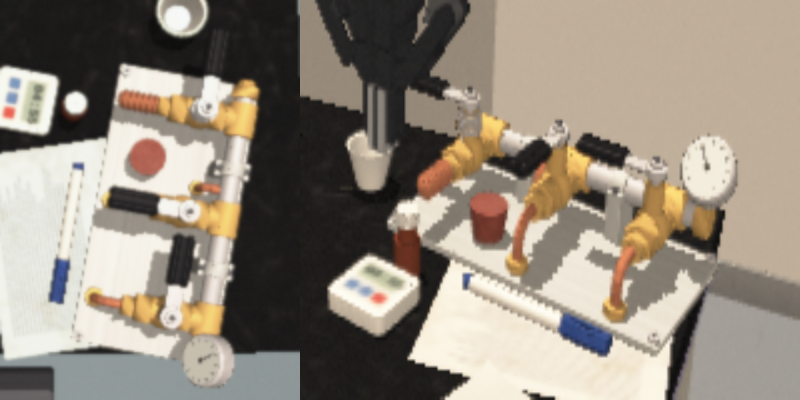

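The top view shows the standby sleeve (132,200) lying along its pipe, and the running (180,260) and vent (217,55) levers across theirs. The loose things are in place and the arm is clear.

```bash
python3 -c "
from rig import *
print(sign_off())"
```

```text
the job is handed in; nothing more can be done
None
```

The changeover is done and handed in: the running branch is shut, the vent was held open for just over 2 s and sprang back shut, and the standby branch is fully open. In the last pictures the nearby loose things were in place and the arm was clear; the sign-off returned no verdict.

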